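# Set the fruit slicer's thickness and hold its sprung pusher back for a lemon

## Task

Get the bench fruit slicer ready for the lemon in the bowl: first turn the thickness dial clockwise until its white pointer stands at the one long mark of its scale, and let go of the dial. Then draw the sprung pusher back by its upright grip until the broad ring on its rod has just come out whole at the outer mouth of the tube. Finish while still holding it there, so that a colleague can lay the lemon in, and leave the bowl, the lemon and the mug where they are.

Things in the scene. Friction and masses are not known exactly. Their poses are not given: they have to be found in the camera images.
- slicer: White and aluminium fruit slicer, fixed, 215 x 285 mm. Origin on the table under the trough; x axis to the blade side (away from the robot at yaw 0), y to the dial end, z up. In mm: dial housing, top z 70, y 54 to 176, x -69 to 59; motor hump behind it, top z 106, x 59 to 133; round blade and guard, top z 125, x 24 to 133, y 25 to 40; trough, top z 51 (end bracket 75), y -106 to 22.
- dial_rib (a point): Grip rib of the black thickness dial: 54 mm long (own x), 14 mm thick (own y), from the disc (76 mm across, top at height 80 mm) up to height 114 mm. Origin on the dial's upright axis at grip height, 105 mm above the table; at x = -5, y = 115 mm in the slicer's frame. Its x axis points to the end with the white pointer line.
- dial (a joint): Dial angle in rad, growing clockwise seen from above, 0 to 4.71 between stops; starts between 0 and 0.6; stays where left (stiff by about 0.08 N m). At 0 the pointer stands 135 deg anticlockwise of the slicer's x axis. 13 scale marks on the housing, 0.393 rad apart, the first at 0; the long mark is the tenth, at 3.534. Turned over several grasps, it draws back the gauge plate.
- pull_handle (a point): Upright black grip on the outer end of the pusher's rod: 30 mm wide across the rod (own x), 16 mm thick along the rod (own y), from height 52 to 118 mm; rod axis at 60 mm. Origin in the grip's middle at height 98 mm, where it can be pinched from above. Axes parallel to the slicer's; at rest at x = 0, y = -165 mm in its frame, 32 mm clear of the tube's mouth.
- pusher (a joint): How far the pusher is drawn out, m: 0 at rest, 0.13 at the stop, growing along the slicer's -y. An inner spring pulls it back: about 4 N at rest, 0.7 N more a cm, about 10 N at the mark; let go, it runs home. The 12 mm rod has fine rings that are out at 0.025, 0.045, 0.065 and 0.105, and one broad ring (8 mm) whose inner edge is level with the tube's mouth at 0.085.
- tube_mouth (a point): Centre of the mouth of the fixed outer tube (25 mm across its collar), out of which the rod slides; 60 mm above the table, at x = 0, y = -125 mm in the slicer's frame; axes parallel to the slicer's, the rod comes out along -y.
- bowl: White bowl, 124 mm across, 62 mm high, loose, at the slicer's dial end (to the left); origin at the centre of its underside.
- lemon: Yellow lemon, 71 x 53 x 51 mm, loose in the bowl; origin at its underside.
- mug: White mug with a handle, 85 x 122 x 98 mm, loose, to the right beyond the pusher's grip; origin at its underside, z up.

How it is judged:
By the outcome, as a careful person would: the job done as asked, in the order asked, and still so for the second after the job is handed in, while the arm keeps its last pose, push and grip.
It also fails if it takes over 69 s, if anything falls off the work surface, if the arm or the gripper's body presses on something with over 40 N, if the wrist force passes 120 N, or if a joint passes its speed limit or range.

## Robot

A 6-joint arm with a two-finger parallel gripper is mounted at the origin on a cart in front of the work surface, level with it; the furniture and walls round the work are solid. World frame = base frame: x ahead of the robot, y to its left, z up, the work surface at z = 0. Lengths are in m, angles in rad, forces in N, time in s.
With the tool pointing down it reaches from about 0.35 to 0.875 m from the base axis. Payload 4.2 kg.
Tool frame: the origin (TCP) lies on the centre line of the jaws, within the pads' length; the fingertips stand 11 mm ahead of it and the grasp point (between the pads) lies 8 mm behind it; z points along the fingers, y is the line along which they close (so a half turn about z gives the same grasp; the last joint's range is limited). The gripper opens to 87 mm and grips with 3 to 60 N. Pads are 19 mm wide; open, the fingers measure 117 mm over their backs; the gripper's body (75 mm by 190 mm) begins 51 mm behind the grasp point.
Start: joints at [-0.871, 0.385, 0.008, 0, -1.194, -0.259], TCP at [0.267, -0.565, 0.234] pointing down, gripper open.
Joint ranges: [-3.14, 3.14], [-1.21, 2.06], [-1.07, 1.41], [-3.16, 2.05], [-2.99, -0.16], [-3.1, 3.1]. Speed limits (rad/s): [2.79, 2.79, 3.14, 3.14, 3.14, 3.14].

## Interface

Orientations are given as [roll, pitch, yaw] about the fixed x, y, z axes, in that order (R = Rz(yaw) Ry(pitch) Rx(roll)).
In Python, from rig import * gives the robot as it stands.
- The arm moves only by the tool arm_command, never from a script. Its argument "plan" is a list of rows, each a list of 7 numbers: the shift along the tool's x, y, z normalised to -1 to 1, where 1 is 0.8 m, then the turn, a rotation vector about the tool's x, y, z normalised to -1 to 1, where 1 is 60 degrees, then the closure, from -1 (fully open) to 1 (shut). In form: [[dx, dy, dz, rx, ry, rz, grip], ...]. A call has 1 to 8 rows; each row is the pose to reach, as a shift and turn from the pose commanded when the call began, along the tool's axes at that moment; what a row does not reach only later rows make up. A row lasts 1/8 s, in which the tool goes at most 62.5 mm and 10.7 degrees, less where a joint would pass 70% of its speed; a pose out of reach is approached as far as the arm can. A call with a number of a shift or a turn outside -1 to 1 is refused whole. A call with a gripper value outside its range is refused whole. The fingers move at their own pace and stop on an object; "grip_force" is the grip in N (left out, the last holds). Time passes only in rows, so rows that repeat a pose let the fingers close. It gives the time, the measured TCP pose, the force, the opening and the grip force at its end, in the units of the state.
- get_obs(): the state, without advancing time (a new reading comes with each control period).
- grab_frame(name): name is "scene" or "top" or "wrist"; returns the picture (400x640x3 uint8, blue, green, red); there is no depth.
- camera_params(name): a dict with "fx", "fy", "cx", "cy" (pixels), "T" (4x4, takes a point from camera to world coordinates). Camera axes: x right, y up, looking along -z (the intrinsics and any distortion apply to the point x, -y, -z); pixel columns grow to the right and rows downward; lengths in m; the calibration is good to about 2 mm. The wrist camera is an equidistant fisheye: a pixel r from the principal point sees the ray r / f radians off the axis. A picture is of the moment at which its call begins: read the wrist's pose just before it. camera_params takes no time and is no camera call; for the wrist camera it gives the pose at the moment of the call.
- close_job(): hands the job in; it is judged then, once.
The state is a dict: "t": time; "joints": joint angles; "joint_vel": joint speeds; "effort": joint torques, N m; "tcp_pos": TCP position; "eef_rot": TCP orientation; "ft_force": force on the tool from outside, world axes, zero at the start; "torque": the same for the moment, N m; "finger_gap": finger opening in m; "grasp_force": force on a finger pad.
Only numpy, scipy, OpenCV 4.12 (cv2) and the standard library are available. Lean on these libraries where they do the work, as an engineer would, in place of code of your own. Each camera call takes 0.05 s, during which the arm holds its last target. There are 200 camera calls.

## Working session

There is one attempt and no reset: what is moved stays moved. The work goes in short steps, Python scripts to look and compute and a tool call to move; the robot and the scene stay as the last step left them, time stands still between calls to the robot, and variables do not carry over. Pictures are saved under pics/ and viewed, at most 10 in all, crops included, and the job is handed in when it is done.

Besides the shell and the picture viewer there is one more tool, called after "Call:" as name(argument=value, ...), one argument or row to a line, values as JSON. arm_command: Moves the arm, as the interface text tells. Its arguments: {"type":"object","properties":{"plan":{"type":"array","items":{"type":"array","items":{"type":"number","minimum":-1,"maximum":1}}},"grip_force":{"type":"number"}},"required":["plan"]}

```bash
mkdir -p pics
python3 - <<'E'
from rig import *
import cv2,numpy as np
print(get_obs())
for n in("scene","top"):
    f=grab_frame(n); cv2.imwrite(f"pics/{n}0.png",f); p=camera_params(n); print(n,{k:(np.round(v,4).tolist()) for k,v in p.items()})
E
```

```text
{'t': 0.0, 'joints': array([-8.71380394e-01,  3.85554369e-01,  6.63007562e-03, -4.94898035e-04,
       -1.19396574e+00, -2.58591782e-01]), 'joint_vel': array([-0.00229044,  0.00175477, -0.00031254, -0.00036703, -0.00025895,
        0.00085412]), 'effort': array([ 9.97547540e-04, -3.90665317e+01,  1.87403673e+01,  4.21979651e+00,
        1.09404660e-02, -1.96553897e-04]), 'tcp_pos': array([ 0.26645024, -0.56472985,  0.23246315]), 'eef_rot': array([ 3.13945095e+00, -9.09067085e-05, -2.70095100e+00]), 'ft_force': array([0.18228292, 0.36762951, 0.58947962]), 'torque': array([ 0.03210906, -0.04444975,  0.0335855 ]), 'grasp_force': 0.0, 'finger_gap': 0.08716911005977745}
scene {'fx': 499.8028, 'fy': 499.8028, 'cx': 323.8945, 'cy': 198.1419, 'T': [[0.6212, 0.5411, -0.5669, -0.403], [-0.7835, 0.4184, -0.4594, -0.7692], [-0.0114, 0.7295, 0.6839, 1.1923], [0.0, 0.0, 0.0, 1.0]]}
top {'fx': 388.5411, 'fy': 388.5411, 'cx': 320.4162, 'cy': 201.6728, 'T': [[-0.0137, 0.9813, -0.1921, 0.2649], [-0.9999, -0.0134, 0.0028, 0.0123], [0.0001, 0.1921, 0.9814, 1.2876], [0.0, 0.0, 0.0, 1.0]]}
```

View pics/top0.png

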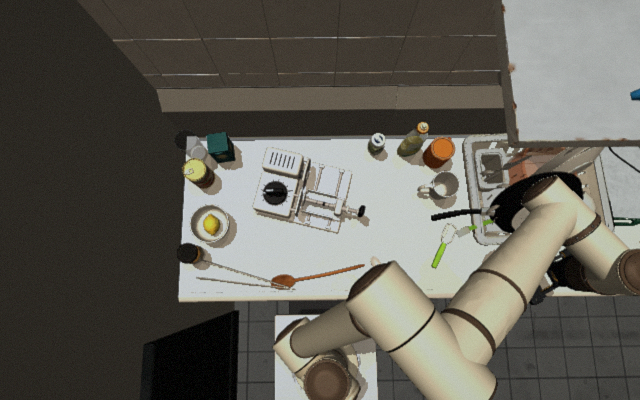

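View pics/scene0.png

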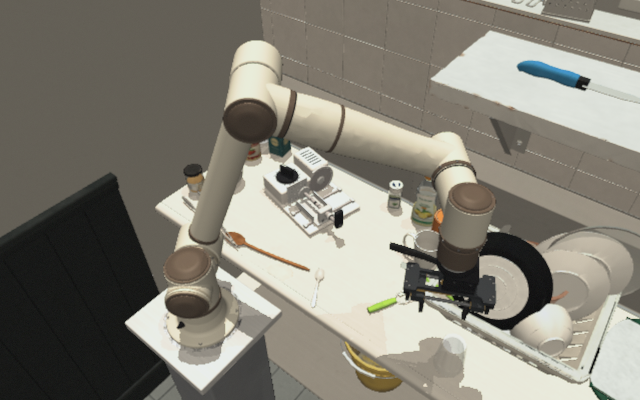

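Top view: dial near (275,193), grip near (361,211), mug near (443,186), bowl with lemon near (210,224). Next I measure these and look at a magnified crop.

```bash
cat > h.py <<'E'
from rig import *
import cv2,numpy as np
from scipy.spatial.transform import Rotation as R
def ray(n,u,v,p=None):
    p=p or camera_params(n); x=(u-p['cx'])/p['fx']; y=(v-p['cy'])/p['fy']
    if n=='wrist':
        r=np.hypot(x,y); s=np.sin(r)/r if r>1e-9 else 1; d=np.array([x*s,-y*s,-np.cos(r)])
    else: d=np.array([x,-y,-1.])
    T=np.array(p['T']); return T[:3,3],T[:3,:3]@d
def onz(n,u,v,z,p=None):
    o,d=ray(n,u,v,p); return o+d*(z-o[2])/d[2]
def proj(n,P,p=None):
    p=p or camera_params(n); T=np.array(p['T']); c=T[:3,:3].T@(np.asarray(P)-T[:3,3]); c=np.array([c[0],-c[1],-c[2]])
    if n=='wrist':
        a=np.hypot(c[0],c[1]); th=np.arctan2(a,c[2]); q=c[:2]/a*th
    else: q=c[:2]/c[2]
    return q[0]*p['fx']+p['cx'],q[1]*p['fy']+p['cy']
def slicer(dial,yaw): # slicer frame from dial axis xy
    c,s=np.cos(yaw),np.sin(yaw); Rm=np.array([[c,-s],[s,c]])
    return np.asarray(dial)[:2]-Rm@[-.005,.115],Rm
def toolshift(P,yaw=None):
    o=get_obs(); Rm=R.from_euler('xyz',o['eef_rot']).as_matrix()
    return Rm.T@(np.asarray(P)-o['tcp_pos'])/0.8
E
python3 - <<'E'
from h import *
f=cv2.imread('pics/top0.png'); m=(f.max(2)<60).astype(np.uint8)
for (x0,y0,x1,y1) in((255,172,298,212),(350,198,372,222)):
    n,l,s,c=cv2.connectedComponentsWithStats(m[y0:y1,x0:x1])
    for i in range(1,n):
        if s[i,4]>15: print(s[i],c[i]+[x0,y0])
print(onz('top',275,193,.09),onz('top',361,211,.11),onz('top',210,224,.03),onz('top',445,186,.09))
cv2.imwrite('pics/c.png',cv2.resize(f[140:240,240:380],None,fx=5.5,fy=5.5,interpolation=cv2.INTER_CUBIC))
E
```

```text
[  9  10  23  23 393] [275.35877863 193.01272265]
[ 8  8  7 11 54] [360.94444444 211.09259259]
[0.52911868 0.15177823 0.09      ] [ 0.46445507 -0.11537294  0.11      ] [0.44176011 0.36981974 0.03      ] [ 0.54445194 -0.38616544  0.09      ]
```

View pics/c.png

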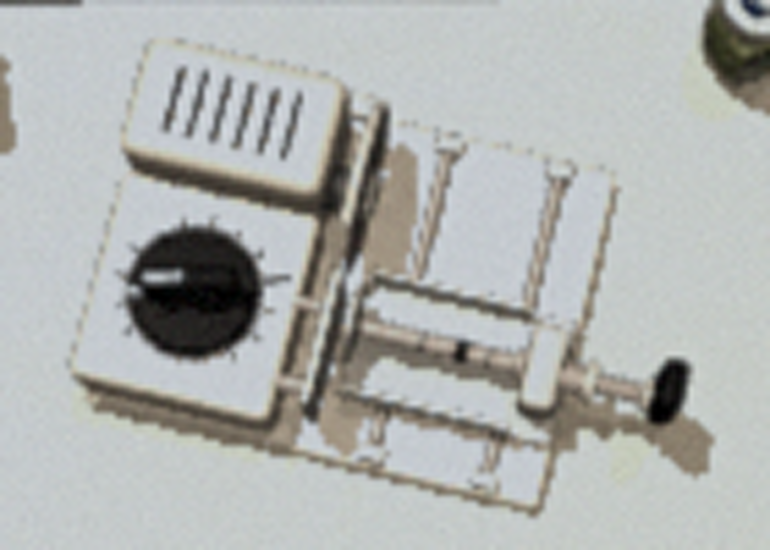

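Crop: dial at crop (195,292), pointer towards the left, long mark at the right (290,278), slicer yaw about −15°, and grip at (668,390). Everything agrees with the given sizes.

Run:
```python
from h import *
print(toolshift([.529,.152,.28]),toolshift([.38,-.25,.28]))
```

```text
[-0.6789291   0.67054251 -0.0580117 ] [-0.29615912  0.2954666  -0.0587276 ]
```

Call:
arm_command(
  plan=[
    [-0.05,0.05,-0.058,0,0,-0.15,-1],
    [-0.1,0.1,-0.058,0,0,-0.3,-1],
    [-0.15,0.15,-0.058,0,0,-0.45,-1],
    [-0.2,0.2,-0.058,0,0,-0.6,-1],
    [-0.25,0.25,-0.058,0,0,-0.75,-1],
    [-0.3,0.3,-0.058,0,0,-0.85,-1],
    [-0.35,0.35,-0.058,0,0,-1,-1],
    [-0.4,0.4,-0.058,0,0,-1,-1],
  ],
)

```text
t: 1.1
tcp_pos: [0.4196, -0.1374, 0.2798]
eef_rot: [3.142, 0.0, -1.653]
ft_force: [0.9, -0.7, -0.1]
finger_gap: 0.0868
grasp_force: 0.0
```

Run:
```python
from h import *
o=get_obs();print(o['t'],o['joints'],o['tcp_pos'],o['eef_rot'],toolshift([.529,.152,.28]))
```

```text
1.1 [ 5.36859304e-02  3.07327292e-02 -3.32628246e-01 -1.49650900e-04
 -1.20745856e+00 -1.35472163e-01] [ 0.41958214 -0.13744185  0.27983368] [ 3.14155076e+00  1.35462904e-04 -1.65263575e+00] [-3.71772269e-01 -1.06737899e-01 -1.62004876e-04]
```

Call:
arm_command(
  plan=[
    [-0.075,-0.02,0,0,0,0,-1],
    [-0.15,-0.04,0,0,0,0,-1],
    [-0.22,-0.065,0,0,0,0,-1],
    [-0.29,-0.085,0,0,0,0,-1],
    [-0.35,-0.1,0,0,0,0,-1],
    [-0.372,-0.107,0,0,0,0,-1],
    [-0.372,-0.107,0,0,0,0,-1],
  ],
)

```text
t: 1.98
tcp_pos: [0.5294, 0.1507, 0.2791]
eef_rot: [3.14, -0.001, -1.653]
ft_force: [-0.3, -0.6, -0.1]
finger_gap: 0.087
grasp_force: 0.0
```

Run:
```python
from h import *
o=get_obs();print(o['t'],o['joints'],o['tcp_pos'],o['eef_rot'])
p=camera_params('wrist'); print(p); f=grab_frame('wrist'); cv2.imwrite('pics/w1.png',f)
print(proj('wrist',[.529,.152,.08],p))
np.save('w1.npy',p)
```

```text
1.975 [ 5.71871029e-01  2.28636503e-01 -1.00074511e-01 -1.90332800e-04
 -1.24386483e+00 -6.53538057e-01] [0.52936552 0.15073226 0.27914204] [ 3.14007030e+00 -9.38926771e-04 -1.65252392e+00]
{'fx': 309.70691628693146, 'fy': 309.70691628693146, 'cx': 316.676810757281, 'cy': 199.45095626250082, 'T': array([[-0.99671035, -0.0787252 , -0.01925673,  0.52381879],
       [ 0.08100217, -0.95981494, -0.26868929,  0.07708008],
       [ 0.00266972, -0.26936523,  0.96303439,  0.43030672],
       [ 0.        ,  0.        ,  0.        ,  1.        ]])}
(np.float64(316.65024694048384), np.float64(180.3833500715356))
```

View pics/w1.png

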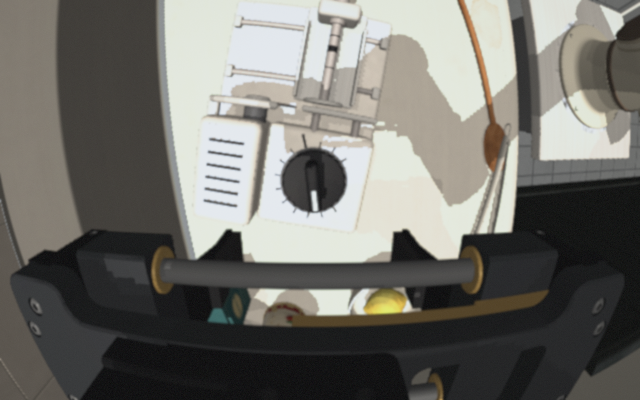

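Wrist view: dial disc centred near (314,180), white pointer near (315,203) with its rib upright, long mark near (304,140).

Run:
```python
from h import *
p=np.load('w1.npy',allow_pickle=True).item(); f=cv2.imread('pics/w1.png')
x0,y0,x1,y1=272,138,356,222; r=f[y0:y1,x0:x1]
dk=(r.max(2)<75).astype(np.uint8); n,l,s,c=cv2.connectedComponentsWithStats(dk); i=1+np.argmax(s[1:,4])
cn=max(cv2.findContours((l==i).astype(np.uint8),0,cv2.CHAIN_APPROX_NONE)[0],key=cv2.contourArea)
hull=cv2.convexHull(cn)[:,0]+[x0,y0]
P=np.array([onz('wrist',*q,.08,p)[:2] for q in hull]); e=cv2.minEnclosingCircle(P.astype(np.float32)); print('disc',s[i],e)
ell=cv2.fitEllipse((P*1e4).astype(np.float32)); print(ell)
C=np.array(ell[0])/1e4
# pointer
m=np.zeros(dk.shape,np.uint8); cv2.fillConvexPoly(m,(hull-[x0,y0]).astype(np.int32),1); m=cv2.erode(m,np.ones((5,5)))
w=((r.min(2)>140)&(m>0)).astype(np.uint8); ys,xs=np.nonzero(w); print('ptr px',len(xs),xs.min()+x0,xs.max()+x0,ys.min()+y0,ys.max()+y0)
W=np.array([onz('wrist',a+x0,b+y0,.114,p)[:2] for a,b in zip(xs,ys)]); d=W.mean(0)-C; print('ptr',W.mean(0),np.degrees(np.arctan2(d[1],d[0])),np.hypot(*d))
u,sv,v=np.linalg.svd(W-W.mean(0));print('ptr axis deg',np.degrees(np.arctan2(v[0][1],v[0][0])))
# marks ring: polar dark fraction at z=.07
for rad in(.042,.046,.050,.053):
    row=[]
    for a in range(0,360,3):
        q=proj('wrist',[C[0]+rad*np.cos(np.radians(a)),C[1]+rad*np.sin(np.radians(a)),.07],p)
        row.append(int(cv2.getRectSubPix(f,(1,1),(float(q[0]),float(q[1]))).mean()))
    print(rad,[(a*3,v) for a,v in enumerate(row) if v<min(row[a-1],row[(a+1)%120])+1 and v<np.median(row)-20])
h=cv2.cvtColor(f,cv2.COLOR_BGR2HSV)
cv2.imwrite('pics/w1c.png',cv2.resize(f[125:235,255:375],None,fx=5,fy=5,interpolation=cv2.INTER_CUBIC))
```

```text
disc [  11   11   62   63 2893] ((0.533202052116394, 0.15192236006259918), 0.0374595932662487)
((5326.71875, 1519.6285400390625), (722.6636352539062, 740.861572265625), 173.87005615234375)
ptr px 94 311 317 191 208
ptr [0.5329214  0.16532415] 88.93011447794322 0.013363624281252689
ptr axis deg 91.75283146247422
0.042 [(33, 156), (54, 152), (66, 164), (75, 127), (90, 172), (96, 154), (120, 150), (255, 140), (279, 92), (303, 157)]
0.046 [(9, 185), (33, 188), (54, 168), (75, 178), (96, 192), (120, 176), (234, 180), (240, 190), (243, 190), (249, 190), (255, 178), (264, 192), (270, 191), (279, 90), (291, 186), (294, 186), (303, 167), (324, 194), (348, 198)]
0.05 [(234, 189), (255, 193), (258, 193), (261, 193), (279, 96), (291, 184), (294, 184), (297, 184), (303, 183)]
0.053 [(228, 191), (246, 207), (255, 188), (264, 188), (267, 188), (279, 98), (291, 184), (294, 184), (297, 184), (300, 184)]
```

View pics/w1c.png

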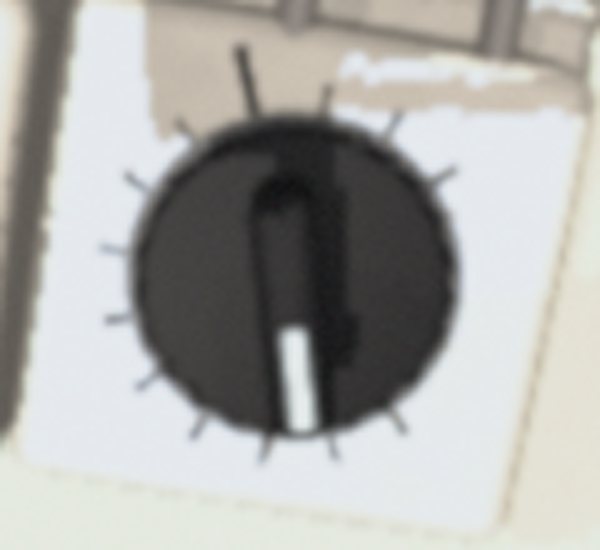

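Crop: marks clear; long mark at (240,50) is at world angle ≈ 278.5°, pointer at ≈ 91°. So yaw ≈ −15°, starting dial ≈ 29°, and about −172° is needed. I'll turn the wrist half round first, so one grasp does it.

Call:
arm_command(
  plan=[
    [0,0,0,0,0,-0.17,-1],
    [0,0,0,0,0,-0.34,-1],
    [0,0,0,0,0,-0.51,-1],
    [0,0,0,0,0,-0.68,-1],
    [0,0,0,0,0,-0.85,-1],
    [0,0,0,0,0,-1,-1],
  ],
)

```text
t: 2.78
tcp_pos: [0.5289, 0.1483, 0.2803]
eef_rot: [-3.142, 0.0, -0.603]
ft_force: [-0.6, -0.3, -0.6]
finger_gap: 0.087
grasp_force: 0.0
```

Call:
arm_command(
  plan=[
    [0,0,0,0,0,-0.17,-1],
    [0,0,0,0,0,-0.34,-1],
    [0,0,0,0,0,-0.51,-1],
    [0,0,0,0,0,-0.68,-1],
    [0,0,0,0,0,-0.85,-1],
    [0,0,0,0,0,-1,-1],
  ],
)

```text
t: 3.52
tcp_pos: [0.5289, 0.1483, 0.2803]
eef_rot: [-3.142, 0.0, 0.444]
ft_force: [0.5, 0.1, 0.1]
finger_gap: 0.0869
grasp_force: 0.0
```

Call:
arm_command(
  plan=[
    [0,0,0,0,0,-0.17,-1],
    [0,0,0,0,0,-0.34,-1],
    [0,0,0,0,0,-0.51,-1],
    [0,0,0,0,0,-0.68,-1],
    [0,0,0,0,0,-0.85,-1],
    [0,0,0,0,0,-1,-1],
  ],
)

```text
t: 4.28
tcp_pos: [0.5289, 0.1483, 0.2803]
eef_rot: [-3.142, -0.0, 1.491]
ft_force: [0.6, 0.6, -0.3]
finger_gap: 0.0873
grasp_force: 0.0
```

Run:
```python
from h import *
o=get_obs();print(o['t'],o['joints'],o['tcp_pos'],o['eef_rot'],np.degrees(o['eef_rot'][2]),toolshift([.5325,.152,.097]))
```

```text
4.275 [ 5.68552805e-01  2.25099870e-01 -1.01768838e-01 -7.78235435e-05
 -1.24392354e+00  2.49346591e+00] [0.52889913 0.14832183 0.28034366] [-3.14155141e+00 -6.12207943e-05  1.49119740e+00] 85.43931721938367 [0.00492703 0.0041307  0.2291797 ]
```

Call:
arm_command(
  plan=[
    [0.005,0.004,0.05,0,0,-0.05,0],
    [0.005,0.004,0.1,0,0,-0.095,0],
    [0.005,0.004,0.15,0,0,-0.095,0],
    [0.005,0.004,0.19,0,0,-0.095,0],
    [0.005,0.004,0.215,0,0,-0.095,0],
    [0.005,0.004,0.229,0,0,-0.095,0],
    [0.005,0.004,0.229,0,0,-0.095,0],
  ],
)

```text
t: 5.15
tcp_pos: [0.5327, 0.153, 0.0967]
eef_rot: [-3.141, 0.001, 1.586]
ft_force: [0.8, -0.4, -0.0]
finger_gap: 0.0439
grasp_force: 0.0
```

Call:
arm_command(
  plan=[
    [0,0,0,0,0,0,1],
    [0,0,0,0,0,0,1],
    [0,0,0,0,0,0,1],
    [0,0,0,0,0,0,1],
  ],
  grip_force=25,
)

```text
t: 5.65
tcp_pos: [0.5334, 0.1541, 0.0971]
eef_rot: [3.14, -0.0, 1.588]
ft_force: [1.2, -0.3, 1.4]
finger_gap: 0.0141
grasp_force: 25.0
```

Run:
```python
from h import *
o=get_obs();print(o['t'],o['joints'],o['tcp_pos'],np.degrees(o['eef_rot'][2]),o['finger_gap'],o['grasp_force'],o['ft_force'],o['torque'])
```

```text
5.65 [ 5.73352842e-01  4.04791175e-01 -3.44536608e-01  5.26690066e-04
 -8.20242233e-01  2.58507038e+00] [0.53342984 0.15408664 0.09713958] 90.98490069892796 0.014104813992401806 24.991129813715816 [ 1.17282596 -0.25047218  1.39793274] [-0.1389328   0.20592833  0.05415167]
```

Call:
arm_command(
  plan=[
    [-0.002,0,0,0,0,0.1,1],
    [-0.002,0,0,0,0,0.25,1],
    [-0.002,0,0,0,0,0.4,1],
    [-0.002,0,0,0,0,0.55,1],
    [-0.002,0,0,0,0,0.7,1],
    [-0.002,0,0,0,0,0.85,1],
    [-0.002,0,0,0,0,1,1],
    [-0.002,0,0,0,0,1,1],
  ],
)

```text
t: 6.65
tcp_pos: [0.5336, 0.1538, 0.0971]
eef_rot: [-3.141, -0.003, 0.542]
ft_force: [0.1, 6.2, 0.6]
finger_gap: 0.0137
grasp_force: 25.0
```

Run:
```python
from h import *
o=get_obs();print(o['t'],o['joints'],o['tcp_pos'],np.degrees(o['eef_rot'][2]),o['finger_gap'],o['grasp_force'],o['ft_force'],o['torque'])
```

```text
6.65 [ 5.72004228e-01  4.04455260e-01 -3.44524130e-01 -1.28293792e-03
 -8.18806450e-01  1.54186154e+00] [0.53364086 0.15383423 0.09711134] 31.065367819751522 0.01373363677144194 25.000173985026777 [0.08429546 6.15674573 0.55680691] [ 1.51135571  0.38647236 -0.04678762]
```

Call:
arm_command(
  plan=[
    [0.001,-0.0015,0,0,0,0.15,1],
    [0.001,-0.0015,0,0,0,0.3,1],
    [0.001,-0.0015,0,0,0,0.45,1],
    [0.001,-0.0015,0,0,0,0.6,1],
    [0.001,-0.0015,0,0,0,0.75,1],
    [0.001,-0.0015,0,0,0,0.9,1],
    [0.001,-0.0015,0,0,0,1,1],
    [0.001,-0.0015,0,0,0,1,1],
  ],
)

```text
t: 7.65
tcp_pos: [0.5336, 0.1537, 0.0971]
eef_rot: [-3.141, -0.001, -0.504]
ft_force: [1.0, 0.3, 1.1]
finger_gap: 0.0138
grasp_force: 25.0
```

Run:
```python
from h import *
o=get_obs();print(o['t'],o['joints'],o['tcp_pos'],np.degrees(o['eef_rot'][2]),o['finger_gap'],o['grasp_force'],o['ft_force'],o['torque'])
```

```text
7.65 [ 5.72656050e-01  4.05060584e-01 -3.44317680e-01  7.72861469e-04
 -8.20485425e-01  4.93988929e-01] [0.5336209  0.15370566 0.09709276] -28.855580264565322 0.013820193383459654 24.9994987109676 [0.99230273 0.32169553 1.09600423] [-0.00642449 -0.22567762 -0.04427257]
```

Call:
arm_command(
  plan=[
    [0,0,0,0,0,0.15,1],
    [0,0,0,0,0,0.3,1],
    [0,0,0,0,0,0.45,1],
    [0,0,0,0,0,0.6,1],
    [0,0,0,0,0,0.75,1],
    [0,0,0,0,0,0.877,1],
    [0,0,0,0,0,0.877,1],
    [0,0,0,0,0,0.877,1],
  ],
)

```text
t: 8.65
tcp_pos: [0.5334, 0.1536, 0.0971]
eef_rot: [-3.141, -0.0, -1.422]
ft_force: [1.2, -1.6, 2.6]
finger_gap: 0.0136
grasp_force: 25.0
```

Call:
arm_command(
  plan=[
    [0,0,0,0,0,0,0],
    [0,0,0,0,0,0,0],
    [0,0,0,0,0,0,0],
    [0,0,-0.05,0,0,0,0],
    [0,0,-0.12,0,0,0,0],
    [0,0,-0.19,0,0,0,0],
    [0,0,-0.229,0,0,0,-0.5],
    [0,0,-0.229,0,0,0,-1],
  ],
)

```text
t: 9.65
tcp_pos: [0.5341, 0.1543, 0.2831]
eef_rot: [-3.136, 0.002, -1.425]
ft_force: [-0.2, 0.1, -0.0]
finger_gap: 0.0562
grasp_force: 0.0
```

Run:
```python
from h import *
o=get_obs();print(o['t'],o['joints'],o['tcp_pos'],np.degrees(o['eef_rot'][2]))
p=camera_params('wrist'); f=grab_frame('wrist'); cv2.imwrite('pics/w2.png',f); np.save('w2.npy',p)
u,v=map(int,proj('wrist',[.533,.153,.08],p)); print(u,v)
cv2.imwrite('pics/w2c.png',cv2.resize(f[v-55:v+55,u-60:u+60],None,fx=5,fy=5,interpolation=cv2.INTER_CUBIC))
```

```text
9.65 [ 5.73044668e-01  2.32016215e-01 -8.60273505e-02  4.28527485e-04
 -1.24627337e+00 -4.27157892e-01] [0.53412206 0.15433091 0.28307205] -81.63314794894104
318 177
```

View pics/w2c.png

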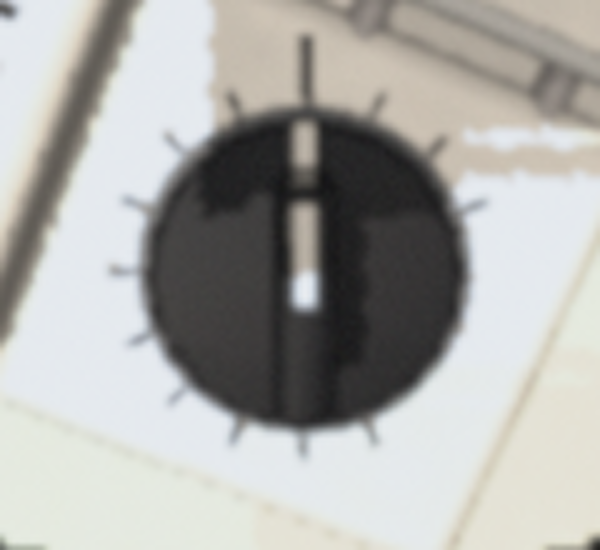

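The pointer (304,130–300) lines up with the long mark (306,37–105). I'll check it numerically and also locate the grip.

Run:
```python
from h import *
p=np.load('w2.npy',allow_pickle=True).item(); f=cv2.imread('pics/w2.png'); u0,v0=318-60,177-55
g=cv2.cvtColor(f,cv2.COLOR_BGR2GRAY).astype(float)
def line(c0,c1,r0,r1,sgn,z):
    out=[]
    for v in range(r0,r1):
        w=sgn*g[v,c0:c1]; w=np.clip(w-np.median(w)-15,0,None)
        if w.sum()>0: out.append(onz('wrist',(w*np.arange(c0,c1)).sum()/w.sum(),v,z,p)[:2])
    return np.array(out)
mk=line(u0+54,u0+69,v0+8,v0+20,-1,.07); pd=line(u0+54,u0+69,v0+25,v0+33,1,.08); pr=line(u0+56,u0+66,v0+42,v0+58,1,.114)
for n,L in(('mark',mk),('disc ptr',pd),('rib ptr',pr)):
    d=L[0]-L[-1]; vv=np.linalg.svd(L-L.mean(0))[2][0]; print(n,L.mean(0),'axis',np.degrees(np.arctan2(vv[1],vv[0]))%180)
for C in([.5336,.1537],):
  for n,L in(('mark',mk),('disc ptr',pd),('rib',pr)):
    d=L.mean(0)-C; print(n,np.degrees(np.arctan2(d[1],d[0])),np.hypot(*d))
# grip
S,Rm=slicer([.5336,.1537],np.radians(-14.8)); print('slicer',S,'handle pred',S+Rm@[0,-.165],'mouth',S+Rm@[0,-.125])
H=S+Rm@[0,-.165]; print('proj top',proj('top',[*H,.118]),proj('wrist',[*H,.118],p))
print(toolshift([*H,.28]))
```

```text
mark [0.53989508 0.10567751] axis 99.20985595470755
disc ptr [0.53784103 0.12215593] axis 98.35041815768268
rib ptr [0.53512172 0.14014238] axis 99.08763896781028
mark -82.53189663631068 0.04843332816560274
disc ptr -82.3426242076338 0.03182788790051373
rib -83.59585963788895 0.013642749216434557
slicer [0.50905785 0.04123808] handle pred [ 0.4669093  -0.11828778] mouth [ 0.47712714 -0.07961484]
proj top (np.float64(362.1954803770704), np.float64(209.7537555460477)) (np.float64(415.00929896169407), np.float64(-43.2690646052736))
[3.24752900e-01 1.31183030e-01 2.42267586e-04]
```

Pointer and mark agree to about 0.5°, so the dial is done. Next, the grip, with the jaws closing along the rod (tool yaw −15°).

Call:
arm_command(
  plan=[
    [0.06,0.024,0,0,0,-0.16,-1],
    [0.12,0.048,0,0,0,-0.32,-1],
    [0.18,0.073,0,0,0,-0.48,-1],
    [0.24,0.097,0,0,0,-0.64,-1],
    [0.29,0.117,0,0,0,-0.8,-0.3],
    [0.325,0.131,0,0,0,-0.96,-0.3],
    [0.325,0.131,0,0,0,-1,-0.3],
    [0.325,0.131,0,0,0,-1,-0.3],
  ],
)

```text
t: 10.7
tcp_pos: [0.4662, -0.1189, 0.2784]
eef_rot: [3.141, 0.003, -0.38]
ft_force: [0.0, -0.4, 0.3]
finger_gap: 0.059
grasp_force: 0.0
```

Run:
```python
from h import *
o=get_obs();print(o['t'],o['joints'],o['tcp_pos'],np.degrees(o['eef_rot'][2]),o['finger_gap'])
p=camera_params('wrist'); f=grab_frame('wrist'); cv2.imwrite('pics/w3.png',f); np.save('w3.npy',p)
print(proj('wrist',[.4669,-.1183,.118],p),proj('wrist',[.4771,-.0796,.06],p), toolshift([.4669,-.1183,.09]))
```

```text
10.7 [ 8.84237419e-02  1.06486675e-01 -2.53008876e-01 -5.49377826e-04
 -1.21457411e+00  1.10303425e+00] [ 0.46620391 -0.11894274  0.27836754] -21.74560269373472 0.05896422496233868
(np.float64(315.57312690516113), np.float64(185.93263665054556)) (np.float64(283.2077448705917), np.float64(178.8449364039226)) [ 0.00098527 -0.00082981  0.23576303]
```

View pics/w3.png

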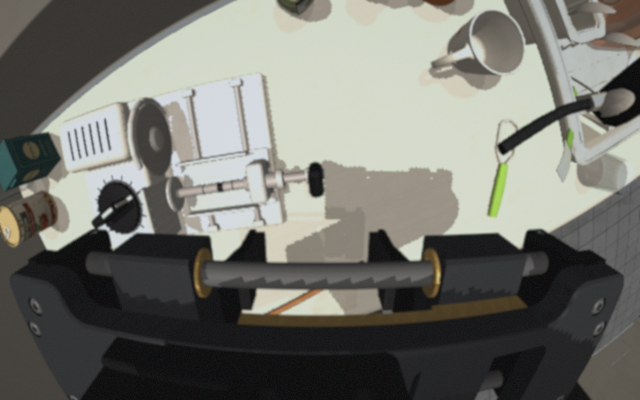

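Grip at (317,179), tube mouth near (287,180). The predicted positions were (316,186) and (283,179), so both are close; I'll take the grip's blob.

Run:
```python
from h import *
p=np.load('w3.npy',allow_pickle=True).item(); f=cv2.imread('pics/w3.png')
x0,y0,x1,y1=303,155,330,202
m=(f[y0:y1,x0:x1].max(2)<60).astype(np.uint8); n,l,s,c=cv2.connectedComponentsWithStats(m); i=1+np.argmax(s[1:,4]); print(s[i]+[x0,y0,0,0,0],c[i]+[x0,y0])
yaw=np.radians(-14.8)
P=[.4669,-.1183]
Rm=slicer([0,0],yaw)[1]
for z in (.118,.052):
  print([tuple(np.round(proj('wrist',[*(np.array(P)+Rm@q),z],p)).astype(int)) for q in ([-.015,-.008],[.015,-.008],[.015,.008],[-.015,.008])])
q=onz('wrist',*(c[i]+[x0,y0]),.1,p); print(q, Rm.T@(q[:2]-P))
```

```text
[309 163  14  33 383] [315.55613577 179.37597911]
[(np.int64(325), np.int64(199)), (np.int64(322), np.int64(171)), (np.int64(306), np.int64(173)), (np.int64(310), np.int64(201))]
[(np.int64(324), np.int64(185)), (np.int64(321), np.int64(161)), (np.int64(308), np.int64(163)), (np.int64(311), np.int64(186))]
[ 0.46974408 -0.11936908  0.1       ] [ 0.00302282 -0.0003071 ]
```

Call:
arm_command(
  plan=[
    [0.002,-0.001,0.05,0,0,-0.115,-0.2],
    [0.002,-0.001,0.11,0,0,-0.115,-0.2],
    [0.002,-0.001,0.16,0,0,-0.115,-0.2],
    [0.002,-0.001,0.2,0,0,-0.115,-0.2],
    [0.002,-0.001,0.225,0,0,-0.115,-0.2],
    [0.002,-0.001,0.236,0,0,-0.115,-0.2],
    [0.002,-0.001,0.236,0,0,-0.115,-0.2],
  ],
)

```text
t: 11.62
tcp_pos: [0.4687, -0.1183, 0.0907]
eef_rot: [3.141, 0.001, -0.257]
ft_force: [-0.6, 0.5, 0.3]
finger_gap: 0.0523
grasp_force: 0.0
```

Call:
arm_command(
  plan=[
    [0,0,0,0,0,0,1],
    [0,0,0,0,0,0,1],
    [0,0,0,0,0,0,1],
    [0,0,0,0,0,0,1],
  ],
  grip_force=40,
)

```text
t: 12.12
tcp_pos: [0.469, -0.1185, 0.0915]
eef_rot: [-3.141, -0.001, -0.258]
ft_force: [-0.4, 0.6, 0.3]
finger_gap: 0.0198
grasp_force: 0.0
```

Run:
```python
from h import *
o=get_obs();print(o['t'],o['joints'],o['tcp_pos'],np.degrees(o['eef_rot'][2]),o['finger_gap'],o['grasp_force'],o['ft_force'],o['torque'])
```

```text
12.125 [ 8.91177151e-02  3.09771755e-01 -5.21766910e-01  1.17057128e-05
 -7.38590899e-01  1.22393035e+00] [ 0.46899703 -0.11853206  0.09145479] -14.76739582967059 0.019840839927514703 0.0 [-0.4157277   0.60594323  0.33049422] [-0.14787815  0.14218299 -0.00367097]
```

Still closing.

Call:
arm_command(
  plan=[
    [0,0,0,0,0,0,1],
    [0,0,0,0,0,0,1],
    [0,0,0,0,0,0,1],
  ],
)

```text
t: 12.5
tcp_pos: [0.4689, -0.1187, 0.0914]
eef_rot: [3.141, -0.0, -0.257]
ft_force: [-0.8, -1.8, 1.9]
finger_gap: 0.0157
grasp_force: 40.3
```

Run:
```python
from h import *
o=get_obs();print(o['t'],o['tcp_pos'],np.degrees(o['eef_rot'][2]),o['finger_gap'],o['grasp_force'],o['ft_force'],o['torque'])
```

```text
12.5 [ 0.46888399 -0.11870318  0.09136198] -14.747325593500237 0.01571465623306494 40.25603891350329 [-0.79002373 -1.84700654  1.8873359 ] [-0.51535056  0.38668906  0.22184836]
```

Call:
arm_command(
  plan=[
    [0,0.012,0,0,0,0,1],
    [0,0.03,0,0,0,0,1],
    [0,0.048,0,0,0,0,1],
    [0,0.066,0,0,0,0,1],
    [0,0.084,0,0,0,0,1],
    [0,0.098,0,0,0,0,1],
    [0,0.106,0,0,0,0,1],
    [0,0.108,0,0,0,0,1],
  ],
)

```text
t: 13.5
tcp_pos: [0.4477, -0.2007, 0.0914]
eef_rot: [-3.139, -0.002, -0.258]
ft_force: [1.0, 10.2, 4.7]
finger_gap: 0.0161
grasp_force: 40.1
```

Call:
arm_command(
  plan=[
    [0,0,0,0,0,0,1],
    [0,0,0,0,0,0,1],
  ],
)

```text
t: 13.75
tcp_pos: [0.4478, -0.2005, 0.0914]
eef_rot: [-3.139, -0.001, -0.258]
ft_force: [1.1, 9.2, 4.4]
finger_gap: 0.0156
grasp_force: 40.1
```

Run:
```python
from h import *
o=get_obs();print(o['t'],o['tcp_pos'],np.degrees(o['eef_rot'][2]),o['finger_gap'],o['grasp_force'],o['ft_force'],o['torque'])
d=o['tcp_pos'][:2]-[.4689,-.1187]; print(slicer([0,0],np.radians(-14.8))[1].T@d)
p=camera_params('wrist'); f=grab_frame('wrist'); cv2.imwrite('pics/w4.png',f); np.save('w4.npy',p)
u,v=map(int,proj('wrist',[.472,-.09,.06],p)); print(u,v)
for n,P in(('scene',[.472,-.09,.06]),):
    g=grab_frame(n); a,b=map(int,proj(n,P)); cv2.imwrite('pics/s4.png',g)
a,b=int(a),int(b)
A=cv2.resize(f[max(0,v-35):v+35,u-50:u+50],(800,560),interpolation=cv2.INTER_CUBIC)
cv2.imwrite('pics/w4c.png',A); cv2.imwrite('pics/s4c.png',cv2.resize(g[b-30:b+40,a-50:a+50],(800,560),interpolation=cv2.INTER_CUBIC))
```

```text
13.75 [ 0.44777188 -0.20053567  0.09136063] -14.756474718769418 0.015627468212157384 40.091894182842225 [1.10763334 9.203989   4.36045658] [ 2.52124436 -0.05173653  0.13033265]
[ 0.00047742 -0.08451772]
156 236
```

View pics/w4c.png

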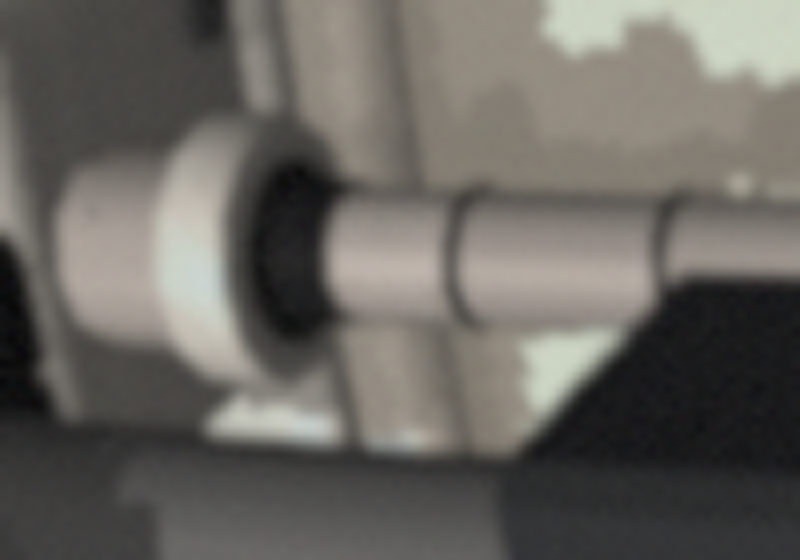

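View pics/s4c.png

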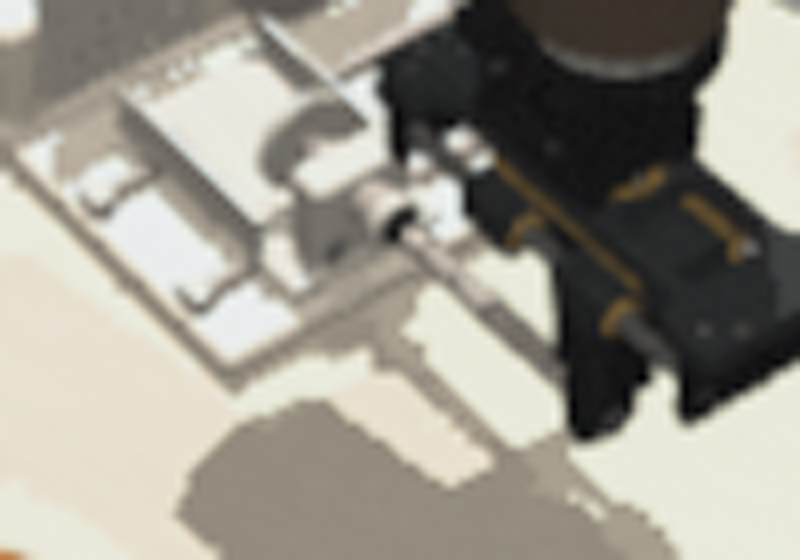

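In the wrist crop, the broad dark ring (x 255–330) sits right at the collar face. The fine rings at 455 and 665 are the 0.065 and 0.045 ones. The pull is about 0.0845, so I'll draw it about 2.5 mm further.

Call:
arm_command(
  plan=[
    [0,0.0015,0,0,0,0,1],
    [0,0.003,0,0,0,0,1],
    [0,0.003,0,0,0,0,1],
    [0,0.003,0,0,0,0,1],
  ],
)

```text
t: 14.35
tcp_pos: [0.4472, -0.2028, 0.0914]
eef_rot: [-3.139, -0.001, -0.257]
ft_force: [0.8, 10.7, 2.9]
finger_gap: 0.0158
grasp_force: 40.1
```

Run:
```python
from h import *
o=get_obs();print(o['t'],o['tcp_pos'],o['finger_gap'],o['grasp_force'],o['ft_force'])
d=o['tcp_pos'][:2]-[.4689,-.1187]; print(slicer([0,0],np.radians(-14.8))[1].T@d)
f=grab_frame('wrist'); u,v=156,236
cv2.imwrite('pics/w5c.png',cv2.resize(f[v-25:v+15,u-30:u+40],(800,457),interpolation=cv2.INTER_CUBIC))
```

```text
14.35 [ 0.44718147 -0.2027562   0.09136404] 0.015809418480244797 40.08989767287858 [ 0.84396613 10.69452588  2.88756865]
[ 0.00047381 -0.0868154 ]
```

View pics/w5c.png

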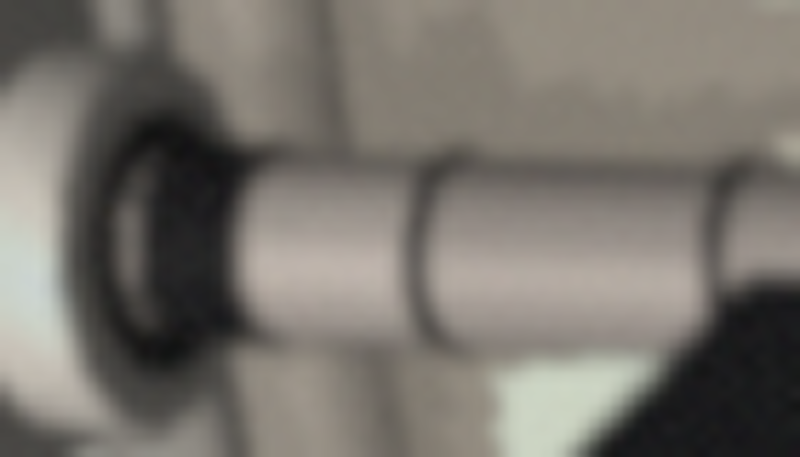

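A sliver of bare rod (x 115–155) now shows behind the broad ring (155–235). So the ring is just out whole, at about 0.087 m, with the grip firmly held.

```bash
python3 -c "
from rig import *
print(close_job())"
```

```text
the job is handed in; nothing more can be done
None
```

The job is handed in: the dial pointer stands at the long mark (within about 0.5°), and the pusher is held about 87 mm out with the broad ring just clear of the tube mouth; the bowl, lemon and mug were never approached.

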